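# Switch on the solar models for the class demonstration, in order

## Robot

A 7-joint arm with a two-finger parallel gripper is mounted at the origin on the work surface. World frame = base frame: x ahead of the robot, y to its left, z up, the work surface at z = 0. Lengths are in mm, angles in rad, forces in N, time in s.
With the tool pointing down it reaches from about 400 to 875 mm from the base axis. Payload 4.4 kg.
Tool frame: the origin (TCP) lies on the centre line of the jaws, within the pads' length; the fingertips stand 25 mm ahead of it and the grasp point (between the pads) lies 6 mm ahead of it (ctrl.finger_overhang is the distance from the TCP to the fingertips, in mm); z points along the fingers, y is the line along which they close (so a half turn about z gives the same grasp; the last joint's range is limited). The gripper opens to 85 mm and grips with 20 to 120 N. Pads are 22 mm wide; open, the fingers measure 114 mm over their backs; the gripper's body (76 mm by 85 mm) begins 54 mm behind the grasp point. The pads swing forward as they close: fully open they stand 13 mm farther back than shut.
Start: joints at [1.039, 0.628, 0.038, 1.517, -0.027, 0.996, -0.02], TCP at [291.968, -580.752, 222.113] pointing down, gripper open.
Joint ranges: [-3.06, 3.06], [-0.37, 2.12], [-1.25, 1.32], [0.18, 2.47], [-1.1, 4.24], [0.23, 1.98], [-2.94, 2.94]. Speed limits (rad/s): [2.57, 2.57, 3.14, 3.14, 3.14, 3.14, 3.14].

## Interface

Orientations are given as [roll, pitch, yaw] about the fixed x, y, z axes, in that order (R = Rz(yaw) Ry(pitch) Rx(roll)).
In Python, from cell import ctrl gives the robot as it stands. The module is installed in compiled form; this text tells all that it offers.
- The arm moves only by the tool play_rows, never from a script. Its argument "targets" is a list of rows, each a list of 5 numbers: the closure, from 0 (fully open) to 1 (shut), then the shift along the tool's x, y, z in cm, then the turn about the tool's z in degrees. In form: [[gripper, dx, dy, dz, spin], ...]. A call has 1 to 10 rows; each row is the pose to reach, as a shift and turn from the pose commanded when the call began, along the tool's axes at that moment; what a row does not reach only later rows make up. A row lasts 1/10 s, in which the tool goes at most 50 mm and 8.59 degrees, less where a joint would pass 70% of its speed; a pose out of reach is approached as far as the arm can. A call with a gripper value outside its range is refused whole. The fingers move at their own pace and stop on an object; the grip force is fixed at half the most. Time passes only in rows, so rows that repeat a pose let the fingers close. It gives the time, the measured TCP pose, the force, the opening and the grip force at its end, in the units of the state.
- ctrl.read_state(): the state, without advancing time (a new reading comes with each control period).
- ctrl.get_image(name): name is "side" or "top"; returns (picture, depth): 384x512x3 uint8, red, green, blue; 384x512 float32, mm along the optical axis (not along the pixel's ray), 0 where there is no reading.
- ctrl.calibration(name): a dict with "vfov" (degrees; the focal length in pixels is half the picture's height over the tangent of half this angle, whatever the lens; pixels are square), "cx", "cy" (the principal point, pixels), "extrinsics" (4x4, takes a point from camera to world coordinates). Camera axes: x right, y down, z forward; pixel columns grow to the right and rows downward; lengths in mm; the calibration is good to about 2 mm. A picture is of the moment at which its call begins. calibration takes no time and is no camera call.
- ctrl.finish_job(): hands the job in; it is judged then, once.
Trained networks look in the newest picture that a camera, given by its name, has taken for a name from the list of things; names that differ only in an ending like _2 or _b are one class to them, and where a whole thing is asked for, a point or a joint stands for the part that bears it (a point fixed in the world has none). Each returns a list of dicts, best first, with "confidence" (0 to 1); they miss things now and then, are a little off and sometimes report something else, mostly with a low value. They report only what shows in the picture. A call takes as long as a camera call. They do not tell look-alikes from the thing itself.
- ctrl.search_frame(camera, name): "bbox" ([left, top, right, bottom] in pixels, round what is visible of it).
- ctrl.trace(camera, name): "pixels" (384x512 bool, what is visible of it) and "bbox" ([left, top, right, bottom] in pixels, round what is visible of it).
The state is a dict: "clock": time; "qpos": joint angles; "qd": joint speeds; "tau": joint torques, N m; "eef_pos": TCP position; "tool_rot": TCP orientation; "force": force on the tool from outside, world axes, zero at the start; "torque": the same for the moment, N m; "width": finger opening in mm; "gripper_force": force on a finger pad.
Only numpy, scipy, OpenCV 4.12 (cv2) and the standard library are available. Lean on these libraries where they do the work, as an engineer would, in place of code of your own. Each camera call takes 0.05 s, during which the arm holds its last target. There are 200 camera calls.

## Task

Get the solar models going for the demonstration: with a fingertip, gently press down the orange cap on the green cricket, then the one on the green racing car, then the one on the blue crane, each well down so that it stays on. Leave the turtle switched off, and leave every model and the other loose things standing where they are, without picking up, shoving or tipping anything.

Things in the scene. Friction and masses are not known exactly. Their poses are not given: they have to be found in the camera images.
- cricket: lime-green solar cricket: slim body 100 x 38 mm with a black panel on its back, six bent steel legs (about 95 x 78 mm over the feet), round head at its -x end; 0.16 kg, loose; origin on the table under its middle, x to its tail, z up
- cricket_cap (a point): centre of the top face of the cricket's round orange switch cap (22 mm across, stands 18 mm above a black collar 30 mm across when up, sinks straight down 9 mm, then gives springily); z of the point is up; 68 mm above the table when up, 30 mm towards the tail from the cricket's origin
- cricket_switch (a joint): travel of the cricket's switch cap in m: 0 to 0.0015 at the start (up), 0.009 fully down. No spring: it slides against a steady drag of about 2.5 N and stays where it is left; the cap itself is springy: once the switch is fully down (or on pushing with over 3.6 N) the cap gives up to 7 mm more, at 1.2 N for each mm, and comes back on release; it counts as on from 0.006
- car: lime-green solar racing car with four black wheels, a small black panel and a rear wing, 120 x 66 mm; the wheels do not turn; 0.20 kg, loose; origin on the table under its middle, x to its rear, z up
- car_cap (a point): centre of the top face of the car's round orange switch cap (22 mm across, stands 18 mm above a black collar 30 mm across when up, sinks straight down 9 mm, then gives springily); z of the point is up; 64 mm above the table when up, 26 mm towards the rear from the car's origin, just ahead of the wing (wing top 44 mm high)
- car_switch (a joint): travel of the car's switch cap in m: 0 to 0.0015 at the start (up), 0.009 fully down. No spring: it slides against a steady drag of about 2.5 N and stays where it is left; the cap itself is springy: once the switch is fully down (or on pushing with over 3.6 N) the cap gives up to 7 mm more, at 1.2 N for each mm, and comes back on release; it counts as on from 0.006
- crane: blue model crane: blue column 34 mm across on a cream foot tray 100 x 70 mm, blue boom to its -x side (72 mm high, reaches 64 mm), grey motor on the other side; 0.28 kg, loose; origin on the table under the tray's middle, z up
- crane_cap (a point): centre of the top face of the crane's round orange switch cap (22 mm across, stands 18 mm above a black collar 30 mm across when up, sinks straight down 9 mm, then gives springily); z of the point is up; 110 mm above the table when up, on top of the column, 12 mm along +x from the crane's origin
- crane_switch (a joint): travel of the crane's switch cap in m: 0 to 0.0015 at the start (up), 0.009 fully down. No spring: it slides against a steady drag of about 2.5 N and stays where it is left; the cap itself is springy: once the switch is fully down (or on pushing with over 3.6 N) the cap gives up to 7 mm more, at 1.2 N for each mm, and comes back on release; it counts as on from 0.006
- turtle: turtle with a round brown wooden shell (84 mm across) and yellow head and feet, the fourth model, which is to stay switched off; 0.22 kg, loose; origin on the table under its middle, z up; its own orange cap sits on the shell's top, 68 mm above the table
- turtle_switch (a joint): travel of the turtle's switch cap in m: 0 to 0.0015 at the start (up), 0.009 fully down; must stay up
- screwdriver: loose screwdriver, 160 mm long, lying on the table, not needed
- cell: loose battery in a small black holder, 58 x 19 x 14 mm, not needed
- wheel: loose blue spare wheel, 44 mm across, 19 mm high with its hub, lying flat, not needed
- spare_panel: loose spare solar panel in a cream frame, 75 x 55 x 9 mm, lying flat, not needed
Mind the look-alikes: they are no part of the job. What is shaped like the turtle but red or turquoise is not meant.

How it is judged (in metres and radians):
On the way, in this order (a step that is already met when the one before it is completed fails the run):
1. the cricket's cap is pressed down (6 mm or more of its 9 mm) (value of joint cricket_switch above 0.006 m), for 0.1 s.
2. the car's cap is pressed down (6 mm or more of its 9 mm) (value of joint car_switch above 0.006 m), for 0.1 s.
3. the crane's cap is pressed down (6 mm or more of its 9 mm) (value of joint crane_switch above 0.006 m), for 0.1 s.
At the end, for the whole second after the job is handed in: The cricket's, car's and crane's caps are each down 6 mm or more, the turtle's less than 3 mm; all four models stand at rest, upright within 0.1 rad and within 25 mm of where they began; the other loose things lie within 30 mm of where they began (value of joint each of cricket_switch, car_switch, crane_switch above 0.006 m and value of joint turtle_switch below 0.003 m and distance of each of cricket, car, crane, turtle from where it was at the start of the episode below 0.025 m and angle between each of cricket, car, crane, turtle's own z axis and vertical below 0.1 rad and linear speed of each of cricket, car, crane, turtle below 0.02 m/s and distance of each of screwdriver, cell, wheel, spare_panel from where it was at the start of the episode below 0.03 m); the robot touches nothing.
It fails at once if a model is switched on out of order (a later cap pushed in 3 mm or more before the earlier one is on), or the turtle's cap is pushed in 3 mm or more ((value of joint car_switch above 0.003 m and value of joint cricket_switch below 0.006 m) or (value of joint crane_switch above 0.003 m and value of joint car_switch below 0.006 m) or value of joint turtle_switch above 0.003 m).
It fails at once if a model is pressed or knocked hard (more than 20 N) (contact force between any of the fingers, the arm and cricket above 20 N or contact force between any of the fingers, the arm and car above 20 N or contact force between any of the fingers, the arm and crane above 20 N or contact force between any of the fingers, the arm and turtle above 20 N).
It fails at once if a model is lifted by more than 12 mm, or tipped by more than 0.25 rad (height (world z) of any of cricket, car, crane, turtle above 0.012 m or angle between any of cricket, car, crane, turtle's own z axis and vertical above 0.25 rad).
It fails at once if a model is shifted by more than 25 mm (distance of any of cricket, car, crane, turtle from where it was at the start of the episode above 0.025 m).
It fails at once if one of the other loose things is shifted by more than 30 mm (distance of any of screwdriver, cell, wheel, spare_panel from where it was at the start of the episode above 0.03 m).
It also fails if it takes over 54 s, if anything falls off the work surface, if the arm or the gripper's body presses on something with over 40 N, if the wrist force passes 120 N, or if a joint passes its speed limit or range.

## Working session

There is one attempt and no reset: what is moved stays moved. The work goes in short steps, Python scripts to look and compute and a tool call to move; the robot and the scene stay as the last step left them, time stands still between calls to the robot, and variables do not carry over. Pictures are saved under pics/ and viewed, at most 10 in all, crops included, and the job is handed in when it is done.

Besides the shell and the picture viewer there is one more tool, called after "Call:" as name(argument=value, ...), one argument or row to a line, values as JSON. play_rows: Moves the arm, as the interface text tells. Its arguments: {"type":"object","properties":{"targets":{"type":"array"}},"required":["targets"]}

```bash
mkdir -p pics
cat > h.py <<'E'
import numpy as np, cv2
from cell import ctrl
def snap(cam,fn=None):
    im,d=ctrl.get_image(cam)
    if fn: cv2.imwrite('pics/'+fn,cv2.cvtColor(im,cv2.COLOR_RGB2BGR))
    return im,d
def world(cam,d):
    c=ctrl.calibration(cam); f=192/np.tan(np.radians(c['vfov'])/2)
    v,u=np.mgrid[0:384,0:512]
    P=np.stack([(u-c['cx'])/f*d,(v-c['cy'])/f*d,d],-1)
    E=np.array(c['extrinsics']); return P@E[:3,:3].T+E[:3,3]
E
python3 - <<'E'
from h import *
s=ctrl.read_state(); print(s['clock'],s['eef_pos'],s['tool_rot'],s['width'],ctrl.finger_overhang)
for cam in ('top','side'):
    im,d=snap(cam,cam+'0.png'); W=world(cam,d)
    hsv=cv2.cvtColor(im,cv2.COLOR_RGB2HSV)
    m=cv2.inRange(hsv,(5,150,120),(20,255,255))
    n,l,st,c=cv2.connectedComponentsWithStats(m)
    for i in range(1,n):
        if st[i,4]>15:
            p=W[(l==i)&(d>0)]; print(cam,st[i],c[i].round(1),np.median(p,0).round(1),p.max(0).round(1),p.min(0).round(1))
    for nm in ('cricket','car','crane','turtle','cricket_cap','car_cap','crane_cap'):
        print(cam,nm,[(np.round(r['bbox']),round(r['confidence'],2)) for r in ctrl.search_frame(cam,nm)][:4])
E
```

```text
0.0 [ 291.67842177 -580.14668917  221.19741667] [-3.13966048e+00  4.41045656e-06  4.65759008e-01] 85.35688460531159 25.0
top [248 158   9   9  59] [252.3 162.3] [655.7 -14.3  65. ] [665.5  -4.9  68.9] [645.9 -23.5  61.8]
top [416 193   9   9  66] [419.9 197. ] [ 592.1 -397.    66.7] [ 602.1 -387.6   70.1] [ 583.  -412.7   44.3]
top [341 210  23  23 207] [351.9 220.7] [ 533.3 -247.1   43.2] [ 560.2 -225.    70. ] [ 508.4 -274.7   33.8]
top [139 240   9   9  64] [142.9 243.8] [456.1 217.7  61.7] [464.7 226.5  65. ] [446.9 208.3  57.6]
top [217 241  10  10  70] [221.6 245.5] [457.3  39.  108.7] [466.9  48.9 112.2] [447.8  29.7  90.5]
top [328 278  10  10  73] [332.4 282.5] [ 393.2 -200.8   66.7] [ 403.5 -191.3   70.3] [ 384.2 -211.3   63.7]
top cricket [(array([214., 144., 263., 186.]), 0.62)]
top car [(array([111., 231., 164., 265.]), 0.76), (array([249., 157., 258., 172.]), 0.28)]
top crane [(array([203., 219., 255., 270.]), 0.64)]
top turtle [(array([310., 261., 357., 302.]), 0.91), (array([385., 174., 431., 225.]), 0.87), (array([333., 197., 368., 242.]), 0.56), (array([108., 228., 
[... 412 characters left out ...]
4.1  69.3] [650.2 -72.9   1.3]
side [266 215   7   5  26] [268.7 217.4] [460.7  41.5 110.4] [469.1  50.3 112.5] [451.8  34.2 107.7]
side [240 278   8   6  39] [243.9 280.5] [459.  219.5  63.4] [467.7 227.6  66.5] [450.4 195.7  30.2]
side cricket [(array([191., 191., 220., 220.]), 0.87), (array([212., 193., 217., 199.]), 0.43)]
side car [(array([224., 271., 256., 322.]), 0.83)]
side crane [(array([248., 205., 284., 252.]), 0.64)]
side turtle [(array([300., 175., 325., 201.]), 0.81), (array([256., 130., 284., 149.]), 0.81), (array([257., 154., 288., 177.]), 0.77)]
side cricket_cap []
side car_cap [(array([240., 279., 245., 286.]), 0.37)]
side crane_cap [(array([263., 217., 273., 225.]), 0.39)]
```

```bash
python3 -c "
import cv2
a=cv2.imread('pics/top0.png')[100:340,80:480];cv2.imwrite('pics/top0c.png',cv2.resize(a,None,fx=2,fy=2,interpolation=3))"
```

```text
(no output)
```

View pics/top0c.png

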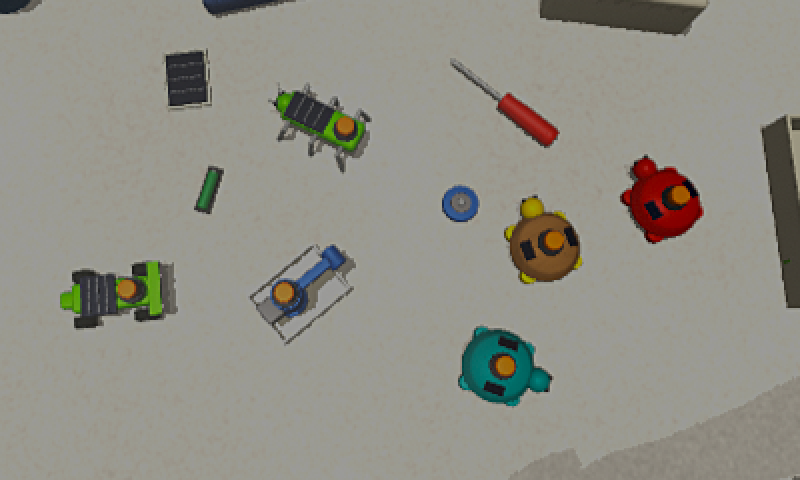

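View pics/side0.png

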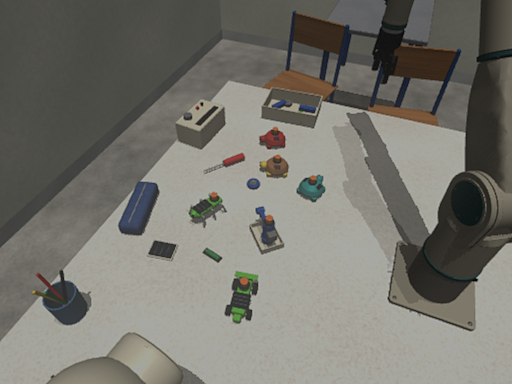

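The top picture shows the cricket's cap at about (252,162), the car's at (143,244) and the crane's at (222,245). The brown turtle's is at (357,220), with the red and turquoise look-alikes nearby. The side view agrees to within 3 mm. I'll shut the gripper and travel at the current height, which clears everything.

Call:
play_rows(
  targets=[
    [1, 29, -17.1, 0, 0],
    [1, 29, -17.1, 0, 0],
    [1, 29, -17.1, 0, 0],
    [1, 29, -17.1, 0, 0],
    [1, 29, -17.1, 0, 0],
    [1, 29, -17.1, 0, 0],
    [1, 29, -17.1, 0, 0],
    [1, 29, -17.1, 0, 0],
    [1, 29, -17.1, 0, 0],
    [1, 29, -17.1, 0, 0],
  ],
)

```text
clock: 1.8
eef_pos: [473.4, -299.2, 222.2]
tool_rot: [3.141, 0.001, 0.464]
force: [-0.6, 0.3, -0.6]
width: 0.1
gripper_force: 0.0
```

Call:
play_rows(
  targets=[
    [1, 29.1, -17.2, 0, 0],
    [1, 29.1, -17.2, 0, 0],
    [1, 29.1, -17.2, 0, 0],
    [1, 29.1, -17.2, 0, 0],
    [1, 29.1, -17.2, 0, 0],
    [1, 29.1, -17.2, 0, 0],
    [1, 29.1, -17.2, 0, 0],
    [1, 29.1, -17.2, 0, 0],
    [1, 29.1, -17.2, 0, 0],
    [1, 29.1, -17.2, 0, 0],
  ],
)

```text
clock: 2.8
eef_pos: [656.3, -16.8, 222.0]
tool_rot: [3.14, 0.002, 0.462]
force: [-0.4, -0.1, 0.2]
width: 0.2
gripper_force: 0.0
```

Call:
play_rows(
  targets=[
    [1, 0.1, -0.2, 4, 0],
    [1, 0.1, -0.2, 8, 0],
    [1, 0.1, -0.2, 10, 0],
    [1, 0.1, -0.2, 11.2, 0],
    [1, 0.1, -0.2, 11.2, 0],
    [1, 0.1, -0.2, 11.2, 0],
    [1, 0.1, -0.2, 11.2, 0],
  ],
)

```text
clock: 3.5
eef_pos: [658.2, -11.6, 111.9]
tool_rot: [3.14, -0.003, 0.465]
force: [0.8, 0.0, 0.8]
width: -0.1
gripper_force: 0.0
```

```bash
cat > look.py <<'E'
import sys
from h import *
a,u,v,u2,v2=sys.argv[1],*map(int,sys.argv[2:])
o=[]
for cam,x,y in (('top',u,v),('side',u2,v2)):
    im,d=snap(cam); o.append(cv2.resize(im[y-30:y+30,x-40:x+40],(400,300),interpolation=cv2.INTER_CUBIC))
cv2.imwrite('pics/'+a,cv2.cvtColor(np.hstack(o),cv2.COLOR_RGB2BGR))
E
python3 look.py near1.png 252 162 213 194; python3 -c "
from h import *
print(np.mean([ctrl.read_state()['eef_pos'] for _ in range(1)],0))"
```

```text
[657.97873126 -11.22699341 111.65294115]
```

View pics/near1.png

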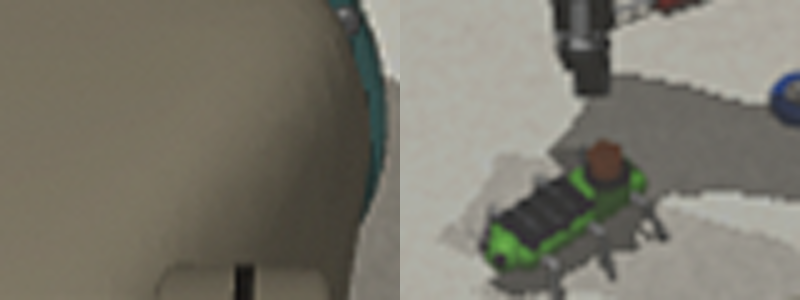

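Run:
```python
from h import *
c=ctrl.calibration('side'); f=192/np.tan(np.radians(c['vfov'])/2); E=np.linalg.inv(np.array(c['extrinsics']))
print(np.array(c['extrinsics']).round(2),c['cx'],c['cy'],f)
for p in ([658,-11.4,86.6],[658,-11.4,111.6],[657,-13.5,67],[655.7,-14.3,67]):
    q=E@np.r_[p,1]; print(p,c['cx']+f*q[0]/q[2],c['cy']+f*q[1]/q[2])
im,d=snap('side');W=world('side',d)
for v in range(168,200,2): print(v,[tuple(W[v,u].round().astype(int)) for u in (209,211,213)], [tuple(map(int,im[v,u])) for u in (211,)])
```

```text
[[-9.2000e-01 -2.8000e-01  2.6000e-01  2.7693e+02]
 [-3.8000e-01  6.8000e-01 -6.3000e-01  6.2531e+02]
 [ 0.0000e+00 -6.8000e-01 -7.3000e-01  8.6891e+02]
 [ 0.0000e+00  0.0000e+00  0.0000e+00  1.0000e+00]] 249.93511352769372 191.04576198101887 355.174405213224
[658, -11.4, 86.6] 213.10270021934127 190.14592117728762
[658, -11.4, 111.6] 212.47878163593063 184.38269037428068
[657, -13.5, 67] 214.1758357860241 194.15348616413706
[655.7, -14.3, 67] 214.67321962537955 194.0952131352876
168 [(np.int64(639), np.int64(30), np.int64(221)), (np.int64(644), np.int64(10), np.int64(201)), (np.int64(643), np.int64(1), np.int64(195))] [(50, 49, 47)]
170 [(np.int64(637), np.int64(34), np.int64(218)), (np.int64(650), np.int64(2), np.int64(185)), (np.int64(645), np.int64(-1), np.int64(184))] [(56, 57, 53)]
172 [(np.int64(634), np.int64(39), np.int64(216)), (np.int64(630), np.int64(35), np.int64(214)), (np.int64(631), np.int64(24), np.int64(204))] [(73, 74, 73)]
174 [(np.int64(634), np.int64(41), np.int64(211)), (np.int64(628), np.int64(40), np.int64(212)), (np.int64(625), np.int64(36), np.int64(209))] 
[... 1205 characters left out ...]
int64(-1)), (np.int64(701), np.int64(-82), np.int64(0))] [(109, 107, 101)]
192 [(np.int64(709), np.int64(-68), np.int64(1)), (np.int64(704), np.int64(-73), np.int64(-1)), (np.int64(697), np.int64(-74), np.int64(0))] [(107, 103, 95)]
194 [(np.int64(684), np.int64(-27), np.int64(43)), (np.int64(667), np.int64(-11), np.int64(66)), (np.int64(661), np.int64(-14), np.int64(65))] [(85, 60, 46)]
196 [(np.int64(681), np.int64(-21), np.int64(41)), (np.int64(661), np.int64(0), np.int64(71)), (np.int64(656), np.int64(-4), np.int64(68))] [(80, 59, 49)]
198 [(np.int64(672), np.int64(-6), np.int64(50)), (np.int64(664), np.int64(-3), np.int64(57)), (np.int64(655), np.int64(-1), np.int64(63))] [(68, 54, 48)]
```

Run:
```python
from h import *
s=ctrl.read_state(); print(s['clock'],s['eef_pos'],s['force'],s['width'],np.round(s['qpos'],3),s['tool_rot'])
im,d=snap('side');W=world('side',d)
for k in range(2):
    w=W.reshape(-1,3); m=(abs(w[:,0]-657)<22)&(abs(w[:,1]+10)<25)&(w[:,2]>80)&(w[:,2]<200)
    print(np.sort(w[m][:,2])[:12].round())
o=cv2.resize(im[130:230,150:280],(780,600),interpolation=cv2.INTER_CUBIC)
cv2.imwrite('pics/near2.png',cv2.cvtColor(o,cv2.COLOR_RGB2BGR))
```

```text
3.65 [657.74953    -11.16194309 111.36955903] [ 0.56633356 -0.53962358 -0.78588007] -0.28238628882409744 [-0.036  0.763  0.018  1.594 -0.018  0.783 -1.115] [ 3.14066843e+00 -1.86234749e-03  4.65728165e-01]
[124. 125. 127. 128. 129. 130. 131. 132. 132. 132. 133. 133.]
[124. 125. 127. 128. 129. 130. 131. 132. 132. 132. 133. 133.]
```

View pics/near2.png

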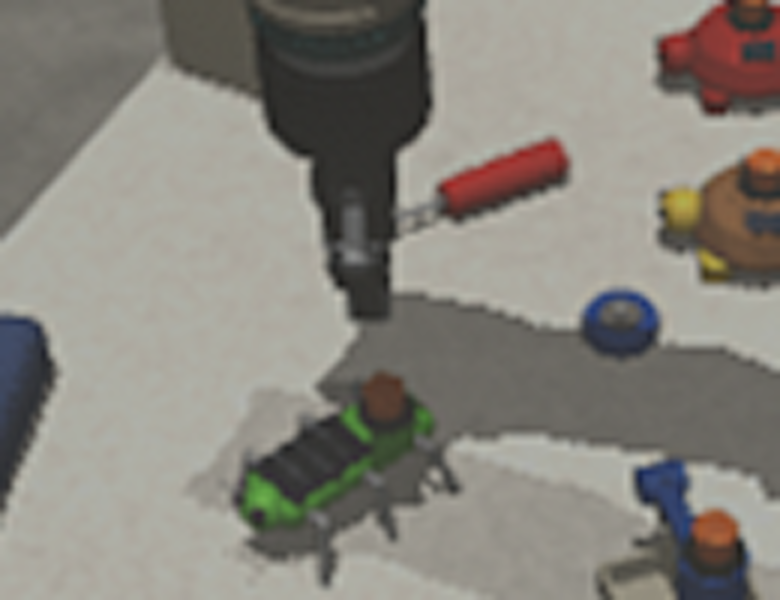

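The gripper is above the cap, but the depth puts its shut fingertips at z≈125 mm, not the expected 87 mm. I'll go down in small steps, safe under either reading, and re-measure.

Call:
play_rows(
  targets=[
    [1, 0, 0, 0.5, 0],
    [1, 0, 0, 1, 0],
    [1, 0, 0, 1.5, 0],
    [1, 0, 0, 1.5, 0],
    [1, 0, 0, 1.5, 0],
  ],
)

```text
clock: 4.2
eef_pos: [656.8, -11.1, 94.7]
tool_rot: [-3.141, 0.001, 0.466]
force: [-1.0, 0.7, -0.1]
width: -0.2
gripper_force: 0.0
```

```bash
cat > tip.py <<'E'
from h import *
import sys
X,Y,zc=map(float,sys.argv[1:4])
s=ctrl.read_state(); print(s['clock'],np.round(s['eef_pos'],1),np.round(s['force'],2))
im,d=snap('side');W=world('side',d)
dark=(im.max(2)<75)
m=(abs(W[...,0]-X)<25)&(abs(W[...,1]-Y)<25)&(W[...,2]>zc+6)&(W[...,2]<zc+120)
print('tip z',np.sort(W[m][:,2])[:8].round(), 'lowest rows v,u', np.argwhere(m)[-4:].tolist())
k=m&(W[...,2]<np.sort(W[m][:,2])[0]+25); print('tip xy min/max',W[k].min(0).round(1),W[k].max(0).round(1))
E
python3 tip.py 657 -12 68
```

```text
4.2 [656.8 -11.1  94.7] [-1.03  0.72 -0.1 ]
tip z [106. 108. 109. 110. 112. 113. 113. 113.] lowest rows v,u [[187, 212], [187, 213], [187, 214], [187, 215]]
tip xy min/max [646.4 -19.4 106. ] [666.8   6.2 130.6]
```

Call:
play_rows(
  targets=[
    [1, 0, 0, 0.3, 0],
    [1, 0, 0, 0.6, 0],
    [1, 0, 0, 0.9, 0],
    [1, 0, 0, 1, 0],
    [1, 0, 0, 1, 0],
  ],
)

```text
clock: 4.75
eef_pos: [656.9, -11.1, 84.8]
tool_rot: [-3.141, 0.0, 0.466]
force: [0.0, -0.2, 0.6]
width: -0.3
gripper_force: 0.0
```

```bash
python3 tip.py 657 -12 68
```

```text
4.75 [656.9 -11.1  84.8] [ 0.   -0.21  0.61]
tip z [ 94.  94.  95.  96.  96.  98.  98. 100.] lowest rows v,u [[190, 210], [190, 211], [190, 212], [190, 213]]
tip xy min/max [647.8 -11.7  93.8] [667.8   5.6 118.2]
```

No contact force, so the camera reading holds: the tip sits about 10 mm above the reported TCP. I'll keep going down.

Call:
play_rows(
  targets=[
    [1, 0, 0, 0.3, 0],
    [1, 0, 0, 0.6, 0],
    [1, 0, 0, 0.9, 0],
    [1, 0, 0, 1.2, 0],
    [1, 0, 0, 1.2, 0],
    [1, 0, 0, 1.2, 0],
  ],
)

```text
clock: 5.4
eef_pos: [657.0, -11.1, 73.0]
tool_rot: [-3.142, 0.0, 0.466]
force: [0.4, 0.3, -0.4]
width: 0.1
gripper_force: 0.0
```

```bash
python3 tip.py 657 -12 68
python3 - <<'E'
from h import *
im,d=snap('side'); o=cv2.resize(im[160:220,175:255],(800,600),interpolation=cv2.INTER_CUBIC)
cv2.imwrite('pics/near3.png',cv2.cvtColor(o,cv2.COLOR_RGB2BGR))
E
```

```text
5.4 [657.  -11.1  73. ] [ 0.41  0.31 -0.45]
tip z [85. 86. 89. 91. 91. 92. 93. 93.] lowest rows v,u [[192, 212], [192, 213], [192, 214], [192, 215]]
tip xy min/max [648.5  -9.3  85. ] [668.1   4.5 110. ]
```

View pics/near3.png

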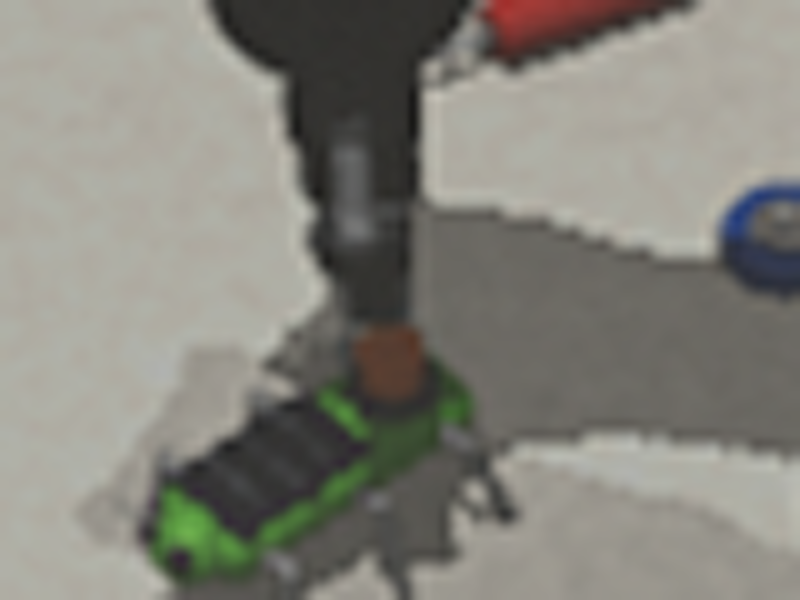

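The tip hangs just above the cap, with the tip edge at (213,192) and the cap at (214,196). It is about 4 mm to the cap's left in this view, so I'll shift 3.5 mm and go on down.

Call:
play_rows(
  targets=[
    [1, -0.35, 0, 0, 0],
    [1, -0.35, 0, 0.3, 0],
    [1, -0.35, 0, 0.6, 0],
    [1, -0.35, 0, 0.9, 0],
    [1, -0.35, 0, 1, 0],
    [1, -0.35, 0, 1, 0],
    [1, -0.35, 0, 1, 0],
  ],
)

```text
clock: 6.2
eef_pos: [654.0, -12.7, 63.1]
tool_rot: [3.142, -0.0, 0.466]
force: [0.2, 0.2, -0.3]
width: 0.3
gripper_force: 0.0
```

Call:
play_rows(
  targets=[
    [1, 0, 0, 0.2, 0],
    [1, 0, 0, 0.4, 0],
    [1, 0, 0, 0.4, 0],
    [1, 0, 0, 0.4, 0],
  ],
)

```text
clock: 6.6
eef_pos: [653.9, -12.7, 59.0]
tool_rot: [-3.142, 0.0, 0.466]
force: [0.2, 0.5, 0.1]
width: -0.0
gripper_force: 0.0
```

```bash
python3 tip.py 657 -12 64
python3 - <<'E'
from h import *
im,d=snap('side'); o=cv2.resize(im[160:220,175:255],(800,600),interpolation=cv2.INTER_CUBIC)
cv2.imwrite('pics/near4.png',cv2.cvtColor(o,cv2.COLOR_RGB2BGR))
W=world('side',d)
for v in range(186,203): print(v,[(*W[v,u].round().astype(int).tolist(),int(im[v,u,0])) for u in (211,213,215)])
E
```

```text
6.6 [653.9 -12.7  59. ] [0.19 0.48 0.12]
tip z [70. 73. 73. 75. 75. 77. 77. 77.] lowest rows v,u [[195, 213], [195, 214], [195, 215], [195, 216]]
tip xy min/max [645.2 -22.   70.4] [664.4   4.5  94.9]
186 [(634, 37, 161, 111), (627, 38, 164, 90), (622, 37, 166, 57)]
187 [(633, 41, 161, 111), (626, 40, 163, 100), (621, 38, 163, 57)]
188 [(630, 46, 163, 62), (626, 41, 160, 61), (621, 38, 159, 50)]
189 [(631, 44, 157, 53), (626, 42, 157, 51), (622, 38, 155, 49)]
190 [(638, 33, 138, 51), (634, 30, 138, 51), (627, 30, 140, 50)]
191 [(657, 3, 98, 55), (652, 0, 97, 51), (645, 0, 99, 49)]
192 [(657, 3, 93, 58), (652, 1, 93, 51), (647, -2, 92, 50)]
193 [(658, 2, 87, 62), (653, -1, 87, 50), (647, -2, 88, 49)]
194 [(657, 5, 86, 67), (654, -1, 82, 50), (647, -2, 84, 47)]
195 [(658, 4, 81, 75), (653, 1, 79, 62), (648, -3, 78, 67)]
196 [(663, -3, 67, 78), (656, -4, 69, 85), (650, -6, 70, 86)]
197 [(662, -1, 65, 74), (656, -2, 66, 90), (651, -7, 63, 84)]
198 [(663, -2, 59, 70), (656, -2, 62, 85), (651, -5, 60, 87)]
199 [(664, -3, 53, 56), (656, -2, 57, 76), (653, -8, 52, 74)]
200 [(662, 0, 52, 48), (658, -5, 48, 52), (651, -5, 51, 51)]
201 [(662, 2, 49, 59), (657, -2, 47, 50), (648, 1, 54, 51)]
202 [(662, 3, 46, 71), (656, 0, 46, 55), (649, 0, 48, 57)]
```

View pics/near4.png

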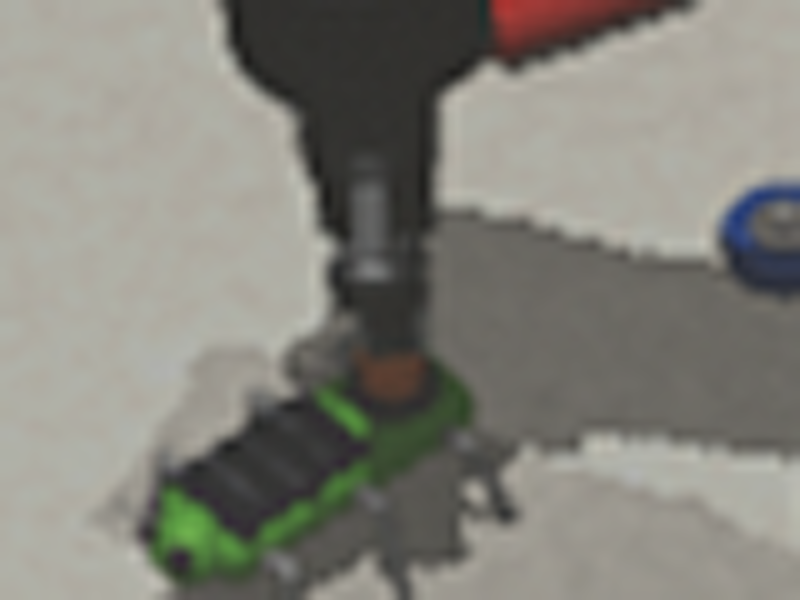

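Tip and cap are now aligned, and the tip just covers the cap's top edge at (214,195). I'll press in small steps and watch the force.

Call:
play_rows(
  targets=[
    [1, 0, 0, 0.1, 0],
    [1, 0, 0, 0.2, 0],
    [1, 0, 0, 0.3, 0],
    [1, 0, 0, 0.3, 0],
    [1, 0, 0, 0.3, 0],
  ],
)

```text
clock: 7.2
eef_pos: [654.0, -12.7, 56.2]
tool_rot: [3.141, -0.0, 0.466]
force: [0.4, -0.7, 1.6]
width: -0.2
gripper_force: 0.8
```

Call:
play_rows(
  targets=[
    [1, 0, 0, 0.1, 0],
    [1, 0, 0, 0.2, 0],
    [1, 0, 0, 0.3, 0],
    [1, 0, 0, 0.3, 0],
  ],
)

```text
clock: 7.6
eef_pos: [654.0, -12.7, 53.0]
tool_rot: [3.141, -0.0, 0.466]
force: [-0.0, -0.2, 1.8]
width: -0.0
gripper_force: 0.7
```

Contact: about 2 N, which matches the switch's drag. I'll continue until the force rises on the spring.

Call:
play_rows(
  targets=[
    [1, 0, 0, 0.1, 0],
    [1, 0, 0, 0.2, 0],
    [1, 0, 0, 0.3, 0],
    [1, 0, 0, 0.3, 0],
  ],
)

```text
clock: 8.0
eef_pos: [653.9, -12.7, 50.0]
tool_rot: [-3.142, -0.0, 0.466]
force: [-0.0, -0.1, 0.5]
width: 0.2
gripper_force: 0.6
```

Call:
play_rows(
  targets=[
    [1, 0, 0, 0.1, 0],
    [1, 0, 0, 0.2, 0],
    [1, 0, 0, 0.2, 0],
  ],
)

```text
clock: 8.3
eef_pos: [654.0, -12.8, 48.3]
tool_rot: [3.141, -0.0, 0.466]
force: [0.1, -0.8, 4.7]
width: 0.1
gripper_force: 2.5
```

Call:
play_rows(
  targets=[
    [1, 0, 0, 0.1, 0],
    [1, 0, 0, 0.15, 0],
    [1, 0, 0, 0.15, 0],
    [1, 0, 0, 0.15, 0],
  ],
)

```text
clock: 8.7
eef_pos: [654.0, -12.8, 47.1]
tool_rot: [3.141, -0.0, 0.466]
force: [-1.1, -0.9, 6.1]
width: 0.1
gripper_force: 3.2
```

The force climbs along the spring, so the cricket is fully down. I'll lift and move to the car.

Call:
play_rows(
  targets=[
    [1, 0, 0, -1, 0],
    [1, 0, 0, -2.5, 0],
    [1, 0, 0, -6, 0],
    [1, 0, 0, -10, 0],
    [1, -1.8, -7.4, -10, 0],
    [1, -3.6, -14.7, -10, 0],
    [1, -5.5, -22.1, -10, 0],
    [1, -7.3, -29.5, -10, 0],
    [1, -7.3, -29.5, -10, 0],
    [1, -7.3, -29.5, -10, 0],
  ],
)

```text
clock: 9.7
eef_pos: [457.3, 216.6, 147.6]
tool_rot: [-3.141, -0.001, 0.466]
force: [-0.1, 1.0, 0.4]
width: -0.4
gripper_force: 0.0
```

Run:
```python
from h import *
s=ctrl.read_state(); print(s['clock'],np.round(s['eef_pos'],1),np.round(s['tool_rot'],3),np.round(s['force'],1))
for cam in ('side','top'):
    im,d=snap(cam); W=world(cam,d)
    m=cv2.inRange(cv2.cvtColor(im,cv2.COLOR_RGB2HSV),(5,130,60),(20,255,255))
    n,l,st,c=cv2.connectedComponentsWithStats(m)
    for i in range(1,n):
        if st[i,4]>9:
            p=W[(l==i)&(d>0)]; print(cam,c[i].round(1),np.median(p,0).round(1))
```

```text
9.7 [457.3 216.6 147.6] [-3.141e+00 -1.000e-03  4.660e-01] [-0.1  1.   0.4]
side [299.6  14.1] [  839.4 -1507.     52.4]
side [414.5  46.9] [  177.5 -1326.4    51.6]
side [420.9  62.7] [  107.  -1331.9   -18.6]
side [327.9  90.9] [  570.9 -1345.5  -302.8]
side [415.5 115.5] [   38.1 -1287.2  -303.5]
side [277.3 156.7] [ 536.  -251.7   66.9]
side [312.8 177.6] [ 397.5 -197.6   68. ]
side [213.7 196.2] [658.3 -12.3  59.9]
side [268.9 217.9] [459.9  43.1 109.9]
side [240.8 280.9] [466.3 223.3  63.1]
top [252.2 163.4] [654.8 -14.5  57.5]
top [419.2 197.3] [ 591.9 -395.6   66.3]
top [351.6 223.5] [ 526.6 -249.2   38. ]
top [143.3 244.1] [455.5 216.3  61.8]
top [221.7 245.6] [457.2  38.8 108.5]
top [332.1 282.5] [ 393.8 -200.2   66.7]
```

The cricket's cap top is now at about 58–60 mm, so it is down, and its model hasn't moved. I'll go down over the car.

Call:
play_rows(
  targets=[
    [1, 0, 0, 3, 0],
    [1, 0, 0, 5.5, 0],
    [1, 0, 0, 7, 0],
    [1, 0, 0, 8, 0],
    [1, 0, 0, 8.3, 0],
    [1, 0, 0, 8.3, 0],
    [1, 0, 0, 8.3, 0],
  ],
)

```text
clock: 10.5
eef_pos: [459.4, 215.3, 64.4]
tool_rot: [-3.142, -0.001, 0.466]
force: [0.0, -0.1, -0.2]
width: 0.1
gripper_force: 0.0
```

```bash
python3 tip.py 457 218 64
python3 - <<'E'
from h import *
im,d=snap('side'); o=cv2.resize(im[240:300,200:280],(800,600),interpolation=cv2.INTER_CUBIC)
cv2.imwrite('pics/near5.png',cv2.cvtColor(o,cv2.COLOR_RGB2BGR))
E
```

```text
10.5 [459.4 215.3  64.4] [ 0.   -0.1  -0.17]
tip z [104. 116. 118. 119. 119. 120. 121. 121.] lowest rows v,u [[273, 246], [273, 247], [273, 248], [275, 238]]
tip xy min/max [446.  222.3 103.5] [467.5 242.9 126.3]
```

View pics/near5.png

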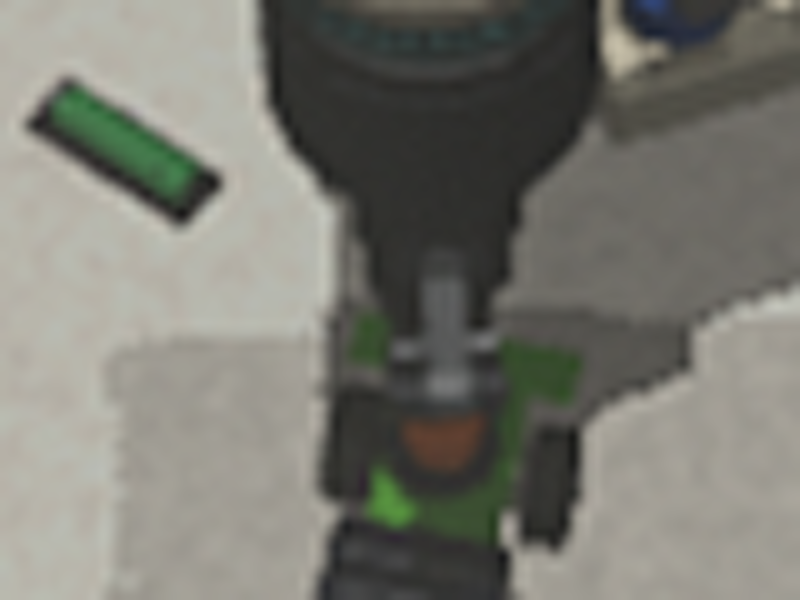

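The tip is centred over the car's cap, which shows at (244,284) just below the tip. I'll nudge 2 mm sideways and press as before.

Call:
play_rows(
  targets=[
    [1, 0, -0.2, 0, 0],
    [1, 0, -0.2, 0.3, 0],
    [1, 0, -0.2, 0.6, 0],
    [1, 0, -0.2, 0.8, 0],
    [1, 0, -0.2, 1.0, 0],
    [1, 0, -0.2, 1.2, 0],
    [1, 0, -0.2, 1.2, 0],
  ],
)

```text
clock: 11.3
eef_pos: [457.8, 216.9, 51.4]
tool_rot: [3.142, 0.0, 0.466]
force: [0.1, 1.1, 0.4]
width: 0.4
gripper_force: 0.0
```

Call:
play_rows(
  targets=[
    [1, 0, 0, 0.1, 0],
    [1, 0, 0, 0.2, 0],
    [1, 0, 0, 0.3, 0],
    [1, 0, 0, 0.4, 0],
    [1, 0, 0, 0.4, 0],
  ],
)

```text
clock: 11.8
eef_pos: [457.9, 216.9, 47.5]
tool_rot: [3.142, -0.0, 0.466]
force: [-0.1, -0.6, 1.1]
width: -0.1
gripper_force: 0.4
```

Call:
play_rows(
  targets=[
    [1, 0, 0, 0.1, 0],
    [1, 0, 0, 0.2, 0],
    [1, 0, 0, 0.25, 0],
    [1, 0, 0, 0.25, 0],
  ],
)

```text
clock: 12.2
eef_pos: [457.9, 216.9, 45.2]
tool_rot: [3.142, -0.0, 0.466]
force: [-0.3, 0.3, 4.9]
width: -0.2
gripper_force: 2.1
```

Call:
play_rows(
  targets=[
    [1, 0, 0, 0.1, 0],
    [1, 0, 0, 0.2, 0],
    [1, 0, 0, 0.2, 0],
    [1, 0, 0, 0.2, 0],
  ],
)

```text
clock: 12.6
eef_pos: [457.9, 216.9, 43.3]
tool_rot: [3.142, -0.0, 0.466]
force: [-0.7, -0.8, 6.9]
width: 0.2
gripper_force: 3.2
```

Now lift and move to the crane.

Call:
play_rows(
  targets=[
    [1, 0, 0, -1, 0],
    [1, 0, 0, -2.5, 0],
    [1, 0, 0, -6, 0],
    [1, 0, 0, -10, 0],
    [1, 0, 0, -10, 0],
    [1, -2.7, 5.3, -10, 0],
    [1, -5.3, 10.6, -10, 0],
    [1, -8, 15.9, -10, 0],
    [1, -8, 15.9, -10, 0],
    [1, -8, 15.9, -10, 0],
  ],
)

```text
clock: 13.6
eef_pos: [457.0, 33.9, 142.9]
tool_rot: [3.14, 0.002, 0.458]
force: [-0.4, 0.7, 0.2]
width: 0.0
gripper_force: 0.0
```

Run:
```python
from h import *
for cam in ('side','top'):
    im,d=snap(cam); W=world(cam,d)
    m=cv2.inRange(cv2.cvtColor(im,cv2.COLOR_RGB2HSV),(5,130,60),(20,255,255))
    n,l,st,c=cv2.connectedComponentsWithStats(m)
    for i in range(1,n):
        p=W[(l==i)&(d>0)]
        if st[i,4]>9 and p[:,1].min()>-500: print(cam,c[i].round(1),np.median(p,0).round(1))
    if cam=='side':
        o=cv2.resize(im[180:255,215:315],(800,600),interpolation=cv2.INTER_CUBIC); cv2.imwrite('pics/near6.png',cv2.cvtColor(o,cv2.COLOR_RGB2BGR))
s=ctrl.read_state(); print(s['clock'],np.round(s['eef_pos'],1),np.round(s['force'],1))
```

```text
side [312.6 177.6] [ 397.7 -196.8   67.4]
side [213.7 196.1] [658.8 -12.4  58.7]
side [243.8 282.2] [459.5 220.1  55. ]
top [252.2 163.4] [654.8 -14.5  57.3]
top [419.2 197.3] [ 591.8 -395.2   66. ]
top [351.6 223.5] [ 526.7 -249.    37.9]
top [332.1 282.5] [ 393.8 -200.5   66.4]
13.7 [457.6  38.7 142.9] [-0.2  1.  -0.9]
```

View pics/near6.png

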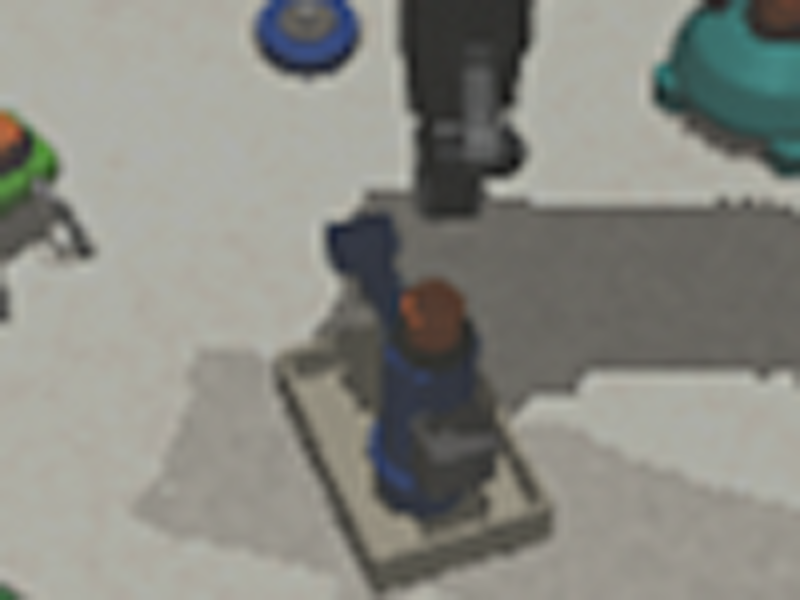

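The car's cap top is at 55 mm, so it is down. The crane's cap is at (269,219), and the tip above it had still been settling when the picture was taken. I'll lower a little and check alignment again.

Call:
play_rows(
  targets=[
    [1, 0, -0.1, 1, 0],
    [1, 0, -0.1, 2, 0],
    [1, 0, -0.1, 3, 0],
    [1, 0, -0.1, 3.2, 0],
    [1, 0, -0.1, 3.2, 0],
    [1, 0, -0.1, 3.2, 0],
  ],
)

```text
clock: 14.3
eef_pos: [457.4, 40.0, 111.1]
tool_rot: [3.142, 0.0, 0.466]
force: [0.5, -0.3, -0.5]
width: -0.4
gripper_force: 0.0
```

```bash
python3 tip.py 458 39 110
python3 - <<'E'
from h import *
im,d=snap('side'); o=cv2.resize(im[180:240,230:310],(800,600),interpolation=cv2.INTER_CUBIC); cv2.imwrite('pics/near7.png',cv2.cvtColor(o,cv2.COLOR_RGB2BGR))
E
```

```text
14.3 [457.4  40.  111.1] [ 0.48 -0.31 -0.5 ]
tip z [124. 124. 125. 125. 129. 129. 129. 130.] lowest rows v,u [[216, 269], [216, 270], [216, 271], [216, 272]]
tip xy min/max [448.5  39.8 124. ] [470.7  56.5 146.9]
```

View pics/near7.png

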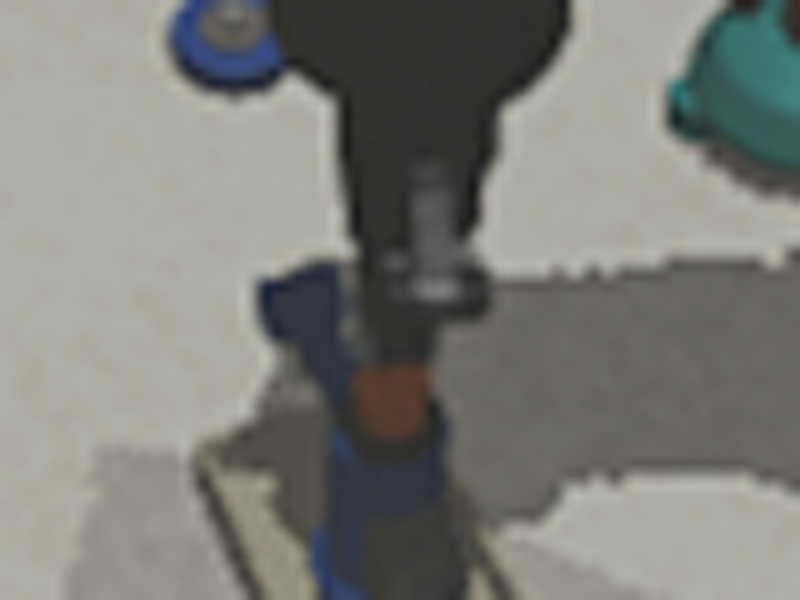

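The tip (269,214) is directly over the crane's cap (268.5,220), so I'll press.

Call:
play_rows(
  targets=[
    [1, 0, 0, 0.3, 0],
    [1, 0, 0, 0.6, 0],
    [1, 0, 0, 0.9, 0],
    [1, 0, 0, 1.1, 0],
    [1, 0, 0, 1.1, 0],
  ],
)

```text
clock: 14.9
eef_pos: [457.2, 39.8, 99.9]
tool_rot: [-3.141, 0.0, 0.466]
force: [0.3, 0.6, 0.4]
width: -0.0
gripper_force: 0.0
```

Call:
play_rows(
  targets=[
    [1, 0, 0, 0.1, 0],
    [1, 0, 0, 0.2, 0],
    [1, 0, 0, 0.3, 0],
    [1, 0, 0, 0.4, 0],
    [1, 0, 0, 0.4, 0],
  ],
)

```text
clock: 15.4
eef_pos: [457.3, 39.8, 96.0]
tool_rot: [3.142, 0.0, 0.466]
force: [0.0, 0.2, 1.3]
width: 0.3
gripper_force: 0.2
```

Call:
play_rows(
  targets=[
    [1, 0, 0, 0.1, 0],
    [1, 0, 0, 0.2, 0],
    [1, 0, 0, 0.3, 0],
    [1, 0, 0, 0.4, 0],
    [1, 0, 0, 0.4, 0],
  ],
)

```text
clock: 15.9
eef_pos: [457.3, 39.8, 91.9]
tool_rot: [-3.142, 0.0, 0.466]
force: [-0.2, 0.3, 0.1]
width: 0.0
gripper_force: 0.0
```

Call:
play_rows(
  targets=[
    [1, 0, 0, 0.1, 0],
    [1, 0, 0, 0.2, 0],
    [1, 0, 0, 0.2, 0],
  ],
)

```text
clock: 16.2
eef_pos: [457.4, 39.8, 90.2]
tool_rot: [3.142, -0.0, 0.466]
force: [-2.2, 0.4, 5.4]
width: -0.1
gripper_force: 2.7
```

Call:
play_rows(
  targets=[
    [1, 0, 0, 0.1, 0],
    [1, 0, 0, 0.15, 0],
    [1, 0, 0, 0.15, 0],
  ],
)

```text
clock: 16.5
eef_pos: [457.4, 39.8, 88.9]
tool_rot: [3.142, -0.0, 0.466]
force: [-1.3, -0.7, 6.8]
width: 0.1
gripper_force: 3.5
```

Spring reached, so the crane is fully down. I'll lift clear and check.

Call:
play_rows(
  targets=[
    [1, 0, 0, -1, 0],
    [1, 0, 0, -2.5, 0],
    [1, 0, 0, -6, 0],
    [1, 0, 0, -10, 0],
    [1, 0, 0, -12, 0],
    [1, 0, 0, -12, 0],
    [1, 5, 10, -12, 0],
    [1, 5, 10, -12, 0],
    [1, 5, 10, -12, 0],
    [1, 5, 10, -12, 0],
  ],
)

```text
clock: 17.5
eef_pos: [547.3, -28.8, 207.3]
tool_rot: [-3.142, 0.002, 0.463]
force: [-0.3, 0.5, 0.1]
width: 0.1
gripper_force: 0.0
```

Run:
```python
from h import *
s=ctrl.read_state(); print(s['clock'],np.round(s['eef_pos'],1),np.round(s['force'],1))
for cam in ('side','top'):
    im,d=snap(cam); W=world(cam,d)
    m=cv2.inRange(cv2.cvtColor(im,cv2.COLOR_RGB2HSV),(5,130,60),(20,255,255))
    n,l,st,c=cv2.connectedComponentsWithStats(m)
    for i in range(1,n):
        p=W[(l==i)&(d>0)]
        if st[i,4]>9 and p[:,1].min()>-500: print(cam,c[i].round(1),np.median(p,0).round(1))
```

```text
17.5 [547.3 -28.8 207.3] [-0.3  0.5  0.1]
side [275.  128.7] [ 596.9 -394.2   65.8]
side [277.  156.6] [ 537.7 -249.9   66.9]
side [312.6 177.6] [ 397.6 -198.9   67.6]
side [213.7 196.1] [659.2 -11.3  58.8]
side [268.5 219.8] [461.1  42.3 100.2]
side [243.8 282.2] [459.9 219.6  54.6]
top [419.1 197.4] [ 591.4 -395.6   65.9]
top [351.5 223.5] [ 526.8 -248.8   38. ]
top [143.9 244.2] [456.4 217.9  53.5]
top [332.2 282.4] [ 394.4 -200.7   66.2]
```

All three caps are about 9 mm lower than at the start, the turtle's cap is still up, and the models stand where they began.

```bash
python3 -c "
from cell import ctrl
print(ctrl.finish_job())"
```

```text
the job is handed in; nothing more can be done
None
```

I pressed the caps on the cricket, the car and the crane fully down in that order, left the turtle off and every model in place, and handed the job in at about 17.6 s (no verdict was returned).

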